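Tip the rinsed ceramic balls out of the wire basket into the bowl

ROBOT

A 6-joint arm with a two-finger parallel gripper is mounted at the origin on a cart in front of the work surface, level with it; the furniture and walls round the work are solid. World frame = base frame: x ahead of the robot, y to its left, z up, the work surface at z = 0. Lengths are in m, angles in rad, forces in N, time in s.
With the tool pointing down it reaches from about 0.375 to 0.975 m from the base axis. Payload 3.8 kg.
Tool frame: the origin (TCP) lies midway between the tips of the shut fingers; the grasp point (between the pads) lies 19 mm behind it; x points along the fingers, y is the direction in which the jaws open and shut, and the axes are right-handed (so a half turn about x gives the same grasp; the last joint's range is limited). The gripper opens to 88 mm and grips with 3 to 60 N. Pads are 18 mm wide; open, the fingers measure 123 mm over their backs; the gripper's body (75 mm by 187 mm) begins 45 mm behind the grasp point.
Start: joints at [1.151, 0.264, 1.604, -0, 1.274, -0.037], TCP at [0.252, 0.626, 0.239] pointing down, gripper open.
Joint ranges: [-2.63, 2.63], [-0.94, 2.18], [0.31, 2.57], [-1.31, 4.45], [0, 2.66], [-2.55, 2.55]. Speed limits (rad/s): [2.57, 2.57, 3.14, 3.14, 3.14, 3.14].

INTERFACE

Orientations are given as a rotation vector (axis times angle).
In Python, from cell import manip, inverse_kinematics, cams, order gives the robot as it stands. Calls block until the motion is done:
- manip.move_pose(position, orientation): joint-space move of the TCP to a pose.
- manip.move_linear(position, rate=0.15, rot=None): straight line of the TCP; rot=None keeps the orientation; rate is the mean speed in m/s.
- manip.set_joints(angles): joint-space move.
- manip.set_gripper(opening, force=None): finger opening in m; force is the grip in N (None keeps the last); returns when the fingers have stopped.
- manip.dwell(seconds).
- inverse_kinematics(position, orientation): joint angles nearest the present ones, or None.
- manip.state(): the state.
- cams.capture(name): name is "side" or "top"; returns a dict with "image" (480x640x3 uint8, blue, green, red), "z_map" (480x640 float32, m along the optical axis (not along the pixel's ray), 0 where there is no reading), "intrinsics" (3x3 intrinsics, pixels), "k1" (the pictures are not rectified: a ray, as slopes to the right and down, at radius r is drawn at 1 + k1 r^2 times it, then the intrinsics apply), "position" and "orientation" of the camera in the world. Camera axes: x right, y down, z forward; pixel columns grow to the right and rows downward; lengths in m; the calibration is good to about 2 mm. A picture is of the moment at which its call begins.
A pose or a line that the arm cannot do raises manip.IKError and nothing moves.
- order.close_job(): hands the job in, once; it reports no verdict.
The state is a dict: "clock": time; "joint_pos": joint angles; "joint_velocities": joint speeds; "tau": joint torques, N m; "tool_pos": TCP position; "tcp_rot": TCP orientation; "contact_force": force on the tool from outside, world axes, zero at the start; "moment": the same for the moment, N m; "gripper_width": finger opening in m.
Only numpy, scipy, OpenCV 4.12 (cv2) and the standard library are available. Lean on these libraries where they do the work, as an engineer would, in place of code of your own. Each camera call takes 0.05 s, during which the arm holds its last target.

TASK

A candle was left standing in the low cream bowl: take it out and stand it upright on a clear patch of the table, well away from the bowl. Then carry the wire basket by its black bar handle to the bowl and tip it so that all three ceramic balls roll out through the notched spout into the bowl, without the gripper touching the balls or any going over a side wall, and set the empty basket down flat in its drip tray again. Leave the bowl where it stands and disturb nothing else on the table.

Things in the scene. Friction and masses are not known exactly. Their poses are not given: they have to be found in the camera images.
- basket_bar (a point): Centre of the black bar handle that bridges the wire basket (0.32 kg) on two steel wires. Axes are the basket's: x to the spout, y along the bar, z up. The bar is 20 mm wide (x), 80 mm long (y), 22 mm high (z); its centre lies 130 mm above the basket's underside.
- basket_floor (a point): Centre of the basket's underside, 130 mm below basket_bar (same axes). Mesh too fine for the balls. Flat floor x = -100 to 45 mm, 10 mm up; outer width 106 mm, walls 75 mm high. In front the walls funnel from 100 to 80 mm apart (x = 45 to 85) and a 22 degree ramp (x = 45 to 95) climbs to the spout. It keeps the balls in up to about 15 degrees of tilt; 35 to 50 degrees empties the basket.
- basket_spout (a point): Middle of the outer edge of the notched spout's flat lip (80 mm wide, 15 mm long), over which the balls leave: 110 mm along x and 100 mm below basket_bar in the basket's axes (same axes).
- drip_tray: Fixed grey drip tray, 230 x 150 mm (x, y), 14 mm high, origin at the centre of its underside, z up; floor 6 mm thick, inner recess 218 x 138 mm. The basket starts in it, its bar about 20 mm to +x of the tray's centre, the spout roughly towards the tray's +x. With the basket flat on the tray's floor basket_bar is 136 mm above the table.
- bowl: Low round cream plastic bowl, loose (0.26 kg), 192 mm across the rim, 66 mm high, inner floor 6 mm up and about 140 mm across; origin at the centre of its underside, z up.
- candle_center (a point): Centre (half-way up) of a plain upright wax-coloured pillar candle, 61 mm diameter, 131 mm tall with a slightly slanting top, z up; it starts standing on the bowl's floor.
- ball_0: Blue ceramic ball, glazed and slippery, 60 mm diameter, about 70 g, origin at its centre; it starts in the basket.
- ball_1: White ceramic ball, glazed and slippery, 60 mm diameter, about 70 g, origin at its centre; it starts in the basket.
- ball_2: Green ceramic ball, glazed and slippery, 60 mm diameter, about 70 g, origin at its centre; it starts in the basket.
- paper_trimmer: Fixed lever trimmer behind and right of the middle; a big carton stands on the far left (x > 0.42 m, y > 0.32 m). Trimmer board and arm within x = -206 to 206, y = -168 to 168 mm of its origin (centre of its underside), 56 mm high.
- mister: Bystander, loose: spray bottle, 56 x 120 mm in plan (x, y), 272 mm tall, origin at the centre of its underside.
- bead_jar: Bystander, loose: jar of coloured beads with a red lid, 81 mm diameter, 141 mm tall, origin at the centre of its underside.
- white_spool: Bystander, loose: large spool of white ribbon lying flat, 100 mm diameter, 50 mm tall, origin at the centre of its underside.
There are look-alikes about, which are no part of the job. There is more than one size of the bowl; the job needs the larger.

How it is judged:
On the way, in this order (a step that is already met when the one before it is completed fails the run):
1. the candle stands upright on the table, out of the bowl (horizontal distance between candle_center and bowl above 0.13 m and height (world z) of candle_center between 0.055 and 0.085 m and angle between candle_center's own z axis and vertical below 0.1 rad), for 0.2 s.
2. the basket is tipped with its spout over the bowl (angle between basket_bar's own z axis and vertical above 0.4 rad and horizontal distance between basket_spout and bowl below 0.1 m), for 0.2 s.
At the end, for the whole second after the job is handed in: All three balls rest in the upright bowl (within 75 mm of its axis). The candle stands upright on the table, its axis over 130 mm from the bowl's. The basket stands flat on the drip tray's floor (tilt under 0.06 rad, bar within 60 mm of the tray's centre and under 143 mm high) (all of step 1 and horizontal distance between each of ball_0, ball_1, ball_2 and bowl below 0.075 m and z of each of ball_0, ball_1, ball_2 in the frame of bowl below 0.085 m and linear speed of each of ball_0, ball_1, ball_2 below 0.05 m/s and horizontal distance between basket_bar and drip_tray below 0.06 m and z of basket_bar in the frame of drip_tray below 0.143 m and angle between basket_bar's own z axis and vertical below 0.06 rad and angle between bowl's own z axis and vertical below 0.1 rad); the robot touches nothing.
It fails at once if the gripper touches a ball (contact force between the fingers and ball_0 above 0.5 N or contact force between the fingers and ball_1 above 0.5 N or contact force between the fingers and ball_2 above 0.5 N).
It fails at once if a ball goes over a side wall of the basket instead of out through the spout ((z of ball_0 in the frame of basket_bar above -0.033 m and distance between ball_0 and basket_bar below 0.12 m) or (z of ball_1 in the frame of basket_bar above -0.033 m and distance between ball_1 and basket_bar below 0.12 m) or (z of ball_2 in the frame of basket_bar above -0.033 m and distance between ball_2 and basket_bar below 0.12 m)).
It fails at once if a bystander is shoved more than 30 mm or tipped (distance of any of mister, bead_jar, white_spool from where it was at the start of the episode above 0.03 m or angle between any of mister, bead_jar, white_spool's own z axis and vertical above 0.3 rad).
It fails at once if the bowl is shoved more than 40 mm (distance of bowl from where it was at the start of the episode above 0.04 m).
It also fails if it takes over 72 s, if anything falls off the work surface, if the arm or the gripper's body presses on something with over 40 N, if the wrist force passes 120 N, or if a joint passes its speed limit or range.

## Working session

There is one attempt and no reset: what is moved stays moved. The work goes in short steps, each a Python script; the robot and the scene stay as the last script left them, time stands still between calls to the robot, and variables do not carry over. Pictures are saved under pics/ and viewed, and the job is handed in when it is done.

```bash
ls; mkdir -p pics
cat > h.py <<'E'
import numpy as np, cv2
from scipy.spatial.transform import Rotation as R
from cell import manip, inverse_kinematics, cams, order
def cap(n,tag):
    c=cams.capture(n); cv2.imwrite(f'pics/{tag}.png',c['image']); np.savez(f'pics/{tag}.npz',**{k:np.array(v) for k,v in c.items()}); return c
def load(tag): return dict(np.load(f'pics/{tag}.npz'))
def camR(c):
    o=np.array(c['orientation']); return R.from_rotvec(o).as_matrix() if o.shape==(3,) else o
def ray(c,u,v):
    K=c['intrinsics'];d=np.array([float(c['k1']),0,0,0,0])
    p=cv2.undistortPoints(np.array([[[u,v]]],float),K,d)[0,0]
    return np.array([p[0],p[1],1.])
def pz(c,u,v,z):  # intersect with world height
    d=camR(c)@ray(c,u,v); o=np.array(c['position']); return o+d*(z-o[2])/d[2]
def pd(c,u,v):
    return np.array(c['position'])+camR(c)@ray(c,u,v)*c['z_map'][int(round(v)),int(round(u))]
def cloud(c):
    K=c['intrinsics'];d=np.array([float(c['k1']),0,0,0,0])
    uu,vv=np.meshgrid(np.arange(640.),np.arange(480.))
    p=cv2.undistortPoints(np.stack([uu,vv],-1).reshape(-1,1,2),K,d).reshape(480,640,2)
    X=np.dstack([p,np.ones((480,640))])*c['z_map'][...,None]
    W=X@camR(c).T+np.array(c['position']); W[c['z_map']==0]=np.nan; return W
E
python3 - <<'E'
from h import *
for n in('top','side'):
    c=cap(n,n+'0'); print(n,c['position'],c['orientation'],c['intrinsics'],c['k1'])
print(manip.state())
E
```

```text
pics
top [ 0.46939671 -0.1721908   1.571831  ] [-2.18764634  2.18728799 -0.07737883] [[511.99233708   0.         327.53699431]
 [  0.         511.99233708 248.34217473]
 [  0.           0.           1.        ]] 0.023992924342458526
side [ 0.57526885 -1.89297049  1.30916174] [-2.18989996e+00  9.70008797e-03 -1.56824541e-03] [[593.02925068   0.         308.33281564]
 [  0.         593.02925068 239.09037134]
 [  0.           0.           1.        ]] -0.013765571374106465
{'clock': 0.1, 'joint_pos': array([ 1.15109350e+00,  2.64667689e-01,  1.60522735e+00, -1.02713997e-05,
        1.27369014e+00, -3.68903546e-02]), 'joint_velocities': array([-0.00066362, -0.00044938, -0.00284458,  0.00042481,  0.00081809,
       -0.00093689]), 'tau': array([ 3.85422554e-04, -5.03621542e+01, -3.58069038e+01,  7.31408643e-02,
        2.34178395e-02, -5.95442475e-05]), 'tool_pos': array([0.25187302, 0.62556187, 0.23752477]), 'tcp_rot': array([ 0.29880986,  1.55029404, -0.3018775 ]), 'contact_force': array([-0.21894854,  0.91325378, -0.67981927]), 'moment': array([ 0.01465736, -0.0402376 , -0.01427901]), 'gripper_width': 0.08821585665184375}
```

View pics/top0.png

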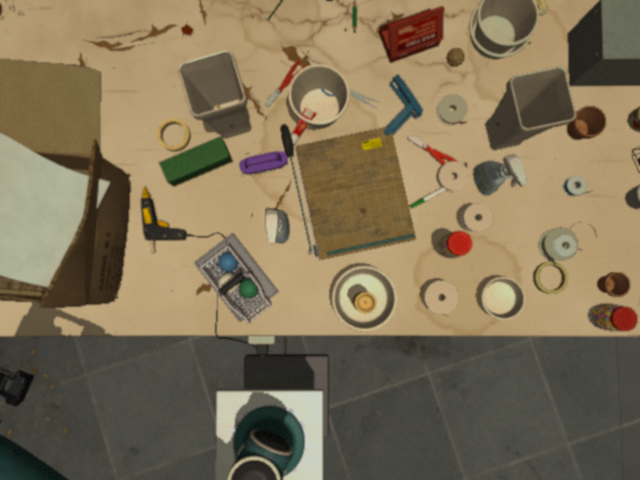

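View pics/side0.png

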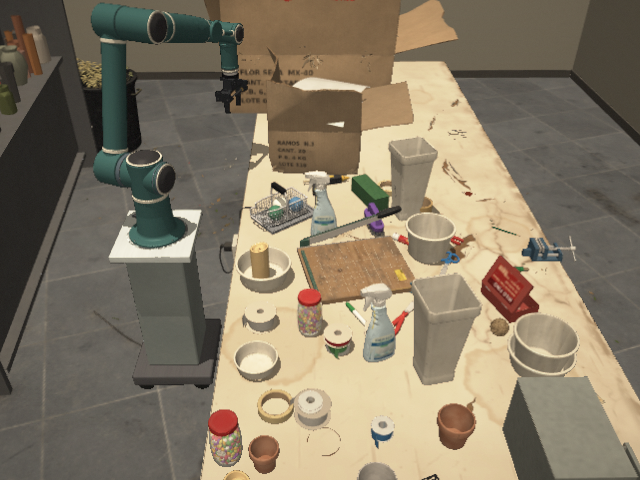

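The top view has image up = +x and image left = +y. The basket is near (237,278), the bowl with the candle near (363,296), and the smaller bowl near (500,297). I'll enlarge these.

Run:
```python
from h import *
c=load('top0'); s=load('side0')
def crop(c,x0,y0,x1,y1,f,name):
    cv2.imwrite(f'pics/{name}.png',cv2.resize(c['image'][y0:y1,x0:x1],None,fx=f,fy=f,interpolation=cv2.INTER_CUBIC))
crop(c,180,220,300,340,5,'tb'); crop(c,320,250,420,340,6,'tbowl'); crop(s,220,160,350,300,4,'sb')
for p in [(363,296),(237,278),(500,297),(277,225),(459,243),(440,296),(270,445)]: print(p,pd(c,*p),pz(c,*p,0))
W=cloud(c)
# plane check
for p in [(180,310),(420,320),(460,100),(270,300)]: print('table',p,W[p[1],p[0]])
```

```text
(363, 296) [ 0.4343273  -0.27542975  0.11872736] [ 0.43146192 -0.283865    0.        ]
(237, 278) [0.48479435 0.0758096  0.14873717] [0.48640366 0.10172979 0.        ]
(500, 297) [ 0.4289426  -0.69993027  0.00483859] [ 0.42881769 -0.70155984  0.        ]
(277, 225) [ 0.61885641 -0.04557171  0.26840112] [ 0.64963302 -0.01949842  0.        ]
(459, 243) [ 0.46939671 -0.1721908   1.571831  ] [ 0.59404636 -0.57985005  0.        ]
(440, 296) [ 0.43155675 -0.51962399 -0.00274   ] [ 0.43162259 -0.5190194   0.        ]
(270, 445) [ 0.07984779 -0.035601    0.2978666 ] [-0.01123294 -0.00366484  0.        ]
table (180, 310) [ 0.38901364  0.27509137 -0.00550717]
table (420, 320) [ 0.35869486 -0.45732822 -0.0016207 ]
table (460, 100) [ 1.03373415 -0.58326622  0.02537555]
table (270, 300) [4.19325657e-01 2.20500937e-04 2.92416341e-04]
```

View pics/tb.png

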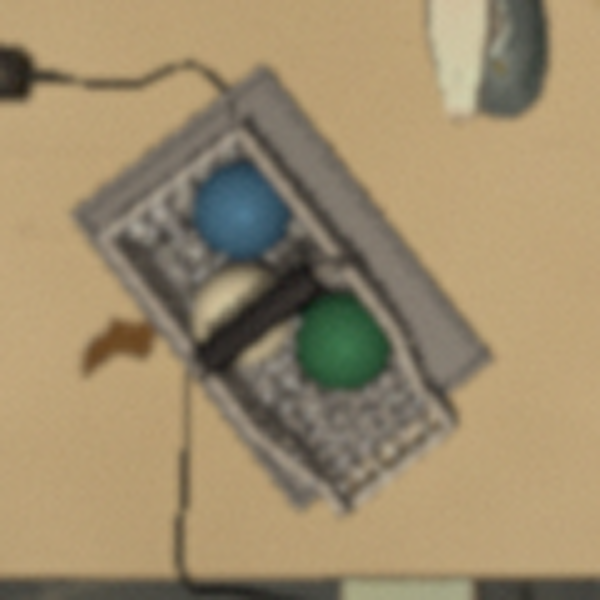

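View pics/tbowl.png

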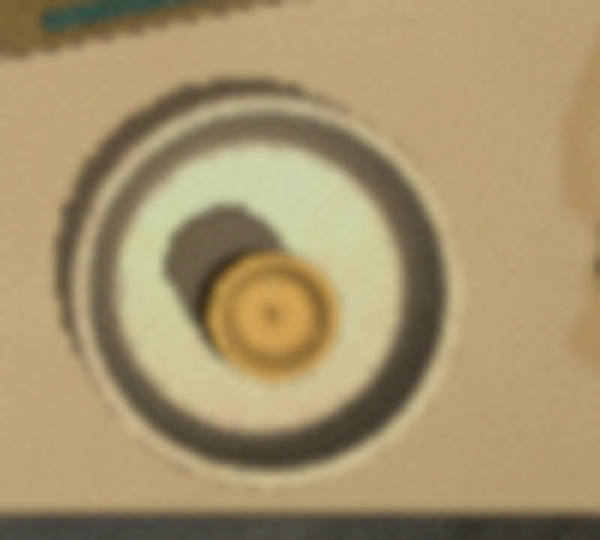

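View pics/sb.png

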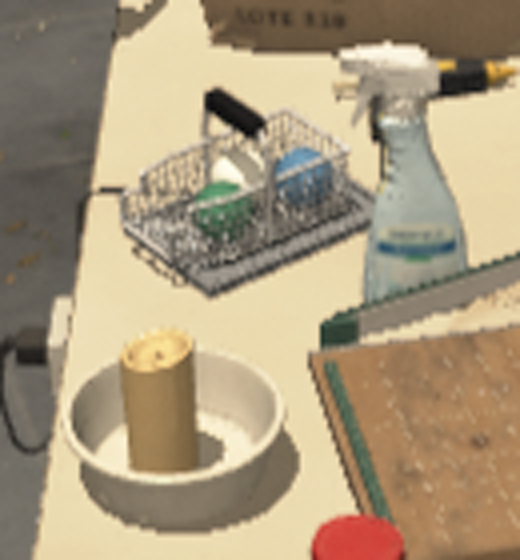

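Run:
```python
from h import *
c=load('top0')
def tb(x,y,z): return pz(c,(x+.5)/5-.5+180,(y+.5)/5-.5+220,z)
def bw(x,y,z): return pz(c,(x+.5)/6-.5+320,(y+.5)/6-.5+250,z)
print('candle',bw(272,315,.137),'bowl',bw(267,291,.066),'floor',bw(262,288,.006))
print('bowl rim w',np.linalg.norm(bw(75,291,.066)-bw(460,291,.066)),np.linalg.norm(bw(267,95,.066)-bw(267,488,.066)))
a,b=tb(205,352,.147),tb(318,285,.147); print('bar',a,b,(a+b)/2,np.linalg.norm(a-b),np.degrees(np.arctan2(*(a-b)[[1,0]])))
bar=(a+b)/2; sp=[tb(348,508,.036),tb(450,420,.036)]; print('spout',sp,np.linalg.norm(sp[0]-sp[1]),np.mean(sp,0))
d=np.mean(sp,0)-bar; print('x dir',np.degrees(np.arctan2(d[1],d[0])),np.hypot(*d[:2]))
t=[tb(268,68,.014),tb(75,212,.014),tb(490,352,.014),tb(300,505,.014)]; print('tray',t,np.linalg.norm(t[0]-t[1]),np.linalg.norm(t[0]-t[2]), (t[1]+t[2])/2)
e=t[2]-t[0];print(np.degrees(np.arctan2(e[1],e[0])))
# left side bar long wall edges
W=cloud(c)
# black bar points
v,u=np.mgrid[270:300,215:250]; 
m=(W[...,2]>.13)&(W[...,2]<.17); m[:, :215]=0;m[:,255:]=0;m[:265]=0;m[300:]=0
print(m.sum(),np.nanmean(W[m],0))
P=W[m][:,:2];P=P-P.mean(0);w,V=np.linalg.eigh(P.T@P);print(np.degrees(np.arctan2(V[1,1],V[0,1])),np.ptp(P@V,axis=0))
# obstacles: height map
hm=W[...,2]
for n,(u,v) in dict(mister=(277,225),trim=(355,195),jar=(459,243),spool=(440,296),spool2=(477,217)).items():
    r=W[v-12:v+13,u-12:u+13].reshape(-1,3); print(n,np.nanmax(r[:,2]),np.nanmedian(r,0))
```

```text
candle [ 0.4178837  -0.27939102  0.137     ] bowl [ 0.4269831  -0.28231732  0.066     ] floor [ 0.4268074  -0.28417599  0.006     ]
bowl rim w 0.1878399971803946 0.19085405350337287
bar [0.45165853 0.12101691 0.147     ] [0.48868652 0.05898133 0.147     ] [0.47017253 0.08999912 0.147     ] 0.07224600373576559 120.8322642630075
spout [array([0.35778272, 0.05756702, 0.036     ]), array([ 0.40978209, -0.00259433,  0.036     ])] 0.0795193203005414 [0.38378241 0.02748634 0.036     ]
x dir -144.11011719151037 0.10663536180776839
tray [array([0.6227768 , 0.11255035, 0.014     ]), array([0.53483433, 0.2284161 , 0.014     ]), array([ 0.44991176, -0.02405176,  0.014     ]), array([0.35801183, 0.08978928, 0.014     ])] 0.14546047354390418 0.22032352384919643 [0.49237305 0.10218217 0.014     ]
-141.6833608317486
222 [0.4693019  0.09260854 0.14522844]
128.12686163804483 [0.02080074 0.08763293]
mister 0.2784573749996815 [ 0.62593835 -0.0421533   0.23014131]
trim 0.038493463050716326 [ 0.7384237  -0.25901004  0.02685939]
jar 0.15295416373320214 [ 0.58287635 -0.54418312  0.13926284]
spool 0.059826563456276016 [ 0.43275575 -0.51052203  0.04943363]
spool2 0.07073824144202057 [ 0.66718361 -0.62082874  0.06070231]
```

```bash
cat >> h.py <<'E'
def down(a): # jaw direction yaw a (deg)
    a=np.radians(a); x=np.array([0,0,-1.]); y=np.array([np.cos(a),np.sin(a),0]); return R.from_matrix(np.c_[x,y,np.cross(x,y)])
def basketR(phi,th): # basket orientation: yaw phi, tilt th about basket y (deg)
    return R.from_euler('ZY',[phi,th],degrees=True)
UP=0.003
def tool_from_bar(bar,phi,th,sgn):
    B=basketR(phi,th).as_matrix(); x=-B[:,2]; y=sgn*B[:,0]
    return np.array(bar)+UP*B[:,2]+.019*x, R.from_matrix(np.c_[x,y,np.cross(x,y)]).as_rotvec()
def tool_from_spout(sp,phi,th,sgn):
    bar=np.array(sp)-basketR(phi,th).apply([.11,0,-.1]); return tool_from_bar(bar,phi,th,sgn)
CAN=np.array([.418,-.279]); BOWL=np.array([.427,-.283]); BAR=np.array([.4695,.0915,.136]); PHI=-142.
E
python3 - <<'E'
from h import *
np.set_printoptions(precision=2,suppress=True)
f=lambda p,r: inverse_kinematics(p,r)
print('lift',f([.18,.45,.4],manip.state()['tcp_rot']))
for a in (-90,-60,-30,0,30,60,90,120,150):
    print(a,f([*CAN,.30],down(a).as_rotvec()),f([*CAN,.089],down(a).as_rotvec()),f([.37,.23,.30],down(a).as_rotvec()))
for s in(1,-1):
    print('grasp',s,f(*tool_from_bar(BAR,PHI,0,s)))
    for phi in(-142,-120,-90,-60,-30):
        d=np.array([np.cos(np.radians(phi)),np.sin(np.radians(phi))])
        print(s,phi,[f(*tool_from_spout([*(BOWL-.05*d),.1],phi,t,s)) for t in (0,25,48)])
E
```

```text
lift [ 1.14 -0.16  1.76 -0.    1.55 -0.05]
-90 [-0.64 -0.1   1.88 -0.    1.36  0.93] [-0.64  0.09  2.11 -0.    0.95  0.93] [ 0.5  -0.24  2.   -0.    1.38  2.07]
-60 [-0.64 -0.1   1.88 -0.    1.36  0.41] [-0.64  0.09  2.11 -0.    0.95  0.41] [ 0.5  -0.24  2.   -0.    1.38  1.55]
-30 [-0.64 -0.1   1.88  0.    1.36 -0.11] [-0.64  0.09  2.11 -0.    0.95 -0.11] [ 0.5  -0.24  2.    0.    1.38  1.02]
0 [-0.64 -0.1   1.88 -0.    1.36 -0.64] [-0.64  0.09  2.11 -0.    0.95 -0.64] [ 0.5  -0.24  2.   -0.    1.38  0.5 ]
30 [-0.64 -0.1   1.88 -0.    1.36 -1.16] [-0.64  0.09  2.11 -0.    0.95 -1.16] [ 0.5  -0.24  2.    0.    1.38 -0.02]
60 [-0.64 -0.1   1.88 -0.    1.36 -1.69] [-0.64  0.09  2.11 -0.    0.95 -1.69] [ 0.5  -0.24  2.   -0.    1.38 -0.55]
90 [-0.64 -0.1   1.88  0.    1.36 -2.21] [-0.64  0.09  2.11  0.    0.95 -2.21] [ 0.5  -0.24  2.   -0.    1.38 -1.07]
120 None None [ 0.5  -0.24  2.   -0.    1.38 -1.6 ]
150 None None [ 0.5  -0.24  2.   -0.    1.38 -2.12]
grasp 1 None
1 -142 [array([-0.36,  0.13,  1.86, -0.  ,  1.15,  2.11]), array([-0.69, -0.03,  2.02,  0.48,  1.1 ,  1.58]), array([-1
[... 566 characters left out ...]
1.2 , -0.16]), array([-0.63,  0.05,  1.94, -0.04,  1.58, -0.1 ]), array([-0.6 ,  0.4 ,  1.64, -0.06,  1.94, -0.08])]
grasp -1 [ 0.14 -0.    2.13 -0.    1.01 -0.52]
-1 -142 [array([-0.36,  0.13,  1.86,  0.  ,  1.15, -1.03]), array([-0.69, -0.03,  2.02,  0.48,  1.1 , -1.56]), array([-1.02,  0.01,  2.11,  0.88,  1.29, -2.06])]
-1 -120 [array([-0.32,  0.03,  1.98, -0.  ,  1.14, -1.37]), array([-0.69, -0.  ,  2.  ,  0.45,  1.26, -1.9 ]), array([-0.98,  0.14,  1.97,  0.73,  1.51, -2.26])]
-1 -90 [array([-0.34, -0.14,  2.14,  0.  ,  1.15, -1.91]), array([-0.68,  0.02,  1.97,  0.34,  1.44, -2.34]), array([-0.88,  0.29,  1.79,  0.5 ,  1.74, -2.54])]
-1 -60 [None, None, None]
-1 -30 [None, None, None]
```

Run:
```python
from h import *
np.set_printoptions(precision=3,suppress=True)
W=cloud(load('top0')); S=cloud(load('side0'))
for n,A in(('top',W),('side',S)):
    m=(A[...,2]>.02)&(A[...,0]>.53)&(A[...,0]<.72)&(A[...,1]>-.1)&(A[...,1]<.03)
    print(n,m.sum(),np.nanmin(A[m],0),np.nanmax(A[m],0))
    for lo,hi in((.02,.08),(.08,.15),(.15,.2),(.2,.29)):
        k=m&(A[...,2]>lo)&(A[...,2]<hi); 
        if k.sum(): print(lo,k.sum(),np.percentile(A[k],[2,98],axis=0))
m=(W[...,1]>.3)&(W[...,0]<.8)&(W[...,0]>.3)&(W[...,2]>.03); print('carton',np.nanmax(W[m],0),np.nanmin(W[m],0))
p=[.37,.23,0]
k=(np.hypot(W[...,0]-.37,W[...,1]-.23)<.06); print('patch',np.nanpercentile(W[k][:,2],[0,50,100]))
# bowl rim fit & candle via side cam
k=(S[...,2]>.1)&(np.hypot(S[...,0]-.42,S[...,1]+.28)<.08); print('candle side',k.sum(),np.nanmedian(S[k],0),np.nanmin(S[k],0),np.nanmax(S[k],0))
for phi in(-98,-102,-106):
  d=np.array([np.cos(np.radians(phi)),np.sin(np.radians(phi))])
  for t in (0,25,48): print(phi,t,inverse_kinematics(*tool_from_spout([*(BOWL-.045*d),.1],phi,t,-1)))
```

```text
top 747 [ 0.572 -0.1    0.02 ] [ 0.719 -0.013  0.278]
0.02 102 [[ 0.592 -0.097  0.021]
 [ 0.703 -0.025  0.079]]
0.08 189 [[ 0.599 -0.098  0.081]
 [ 0.714 -0.03   0.145]]
0.15 39 [[ 0.605 -0.051  0.15 ]
 [ 0.656 -0.037  0.193]]
0.2 417 [[ 0.575 -0.048  0.208]
 [ 0.658 -0.015  0.276]]
side 1191 [ 0.575 -0.1    0.023] [ 0.718 -0.014  0.28 ]
0.02 299 [[ 0.596 -0.099  0.028]
 [ 0.713 -0.034  0.079]]
0.08 352 [[ 0.604 -0.096  0.081]
 [ 0.694 -0.029  0.148]]
0.15 154 [[ 0.614 -0.059  0.151]
 [ 0.66  -0.025  0.199]]
0.2 386 [[ 0.578 -0.057  0.203]
 [ 0.657 -0.021  0.276]]
carton [0.8   0.783 0.44 ] [0.413 0.3   0.03 ]
patch [-0.011 -0.     0.009]
candle side 264 [ 0.42  -0.295  0.121] [ 0.387 -0.319  0.1  ] [ 0.449 -0.248  0.142]
-98 0 [-0.334 -0.094  2.094  0.     1.141 -1.766]
-98 25 [-0.692  0.022  1.97   0.374  1.402 -2.233]
-98 48 [-0.914  0.259  1.829  0.565  1.692 -2.465]
-102 0 [-0.331 -0.072  2.074 -0.     1.139 -1.692]
-102 25 [-0.694  0.018  1.974  0.391  1.379 -2.175]
-102 48 [-0.929  0.24   1.852  0.596  1.662 -2.428]
-106 0 [-0.329 -0.05   2.054  0.     1.138 -1.62 ]
-106 25 [-0.696  0.014  1.978  0.407  1.355 -2.117]
-106 48 [-0.944  0.221  1.876  0.626  1.631 -2.391]
```

Run:
```python
from h import *
r0=manip.state()['tcp_rot']
manip.move_pose([.15,.37,.4],r0)
manip.move_pose([.40,0,.40],down(0).as_rotvec())
q=down(-36).as_rotvec()
manip.move_pose([*CAN,.25],q)
cap('side','s1')
manip.move_linear([*CAN,.091],rate=.15)
manip.set_gripper(.0,force=15)
s=manip.state();print(s['clock'],s['tool_pos'],s['gripper_width'],s['contact_force'],s['moment'])
cap('side','s2');cap('top','t2')
```

```text
5.9583 [ 0.41835264 -0.27926774  0.091426  ] 0.060049344173061944 [ 1.56406519 -0.44934642  1.79097197] [-0.02765837  0.03178684 -0.02834775]
```

Run:
```python
import cv2,numpy as np
a=cv2.imread('pics/s2.png')[160:320,190:350];b=cv2.imread('pics/t2.png')[220:340,300:420]
cv2.imwrite('pics/v2.png',np.hstack([cv2.resize(a,(400,400)),cv2.resize(b,(400,400))]))
```

```text
(no output)
```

View pics/v2.png

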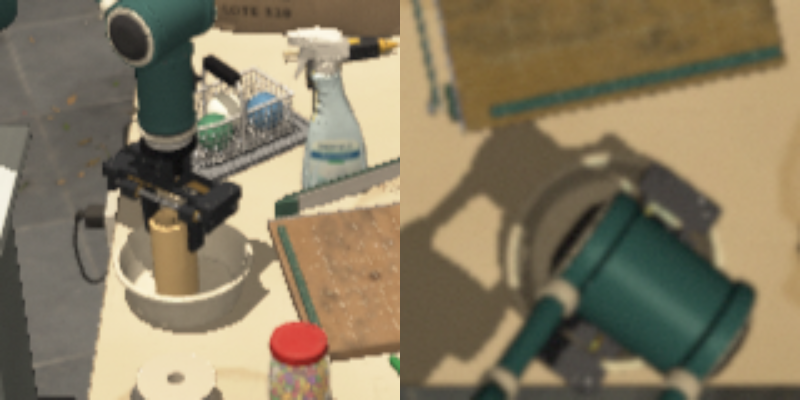

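The fingers hold the candle (width 60 mm). I'll lift it and place it on the left patch.

```bash
python3 - <<'E'
from h import *
manip.set_gripper(.0,force=25)
manip.move_linear([*CAN,.33],rate=.2)
s=manip.state();print(s['clock'],s['tool_pos'],s['gripper_width'],s['contact_force'])
manip.move_pose([.40,0,.40],down(-20).as_rotvec())
manip.move_pose([.36,.235,.30],down(-30).as_rotvec())
cap('side','s3')
manip.move_linear([.36,.235,.10],rate=.2)
manip.move_linear([.36,.235,.0865],rate=.05)
s=manip.state();print(s['clock'],s['tool_pos'],s['gripper_width'],s['contact_force'])
manip.set_gripper(.085)
manip.move_linear([.36,.235,.30],rate=.2)
print(manip.state()['clock'])
cap('side','s4');cap('top','t4')
E
python3 - <<'E'
import cv2,numpy as np
a=cv2.imread('pics/s4.png')[100:320,180:400];b=cv2.imread('pics/t4.png')[200:340,140:280]
cv2.imwrite('pics/v4.png',np.hstack([cv2.resize(a,(400,400)),cv2.resize(b,(400,400))]))
E
```

```text
7.6167 [ 0.41724332 -0.27843738  0.32809774] 0.059876964172959166 [ 0.39326635  0.8534361  -4.03889498]
11.35 [0.35978328 0.23493031 0.08630678] 0.05999395061947847 [ 0.22510454 -1.23325118 -2.8224565 ]
13.1083
```

View pics/v4.png

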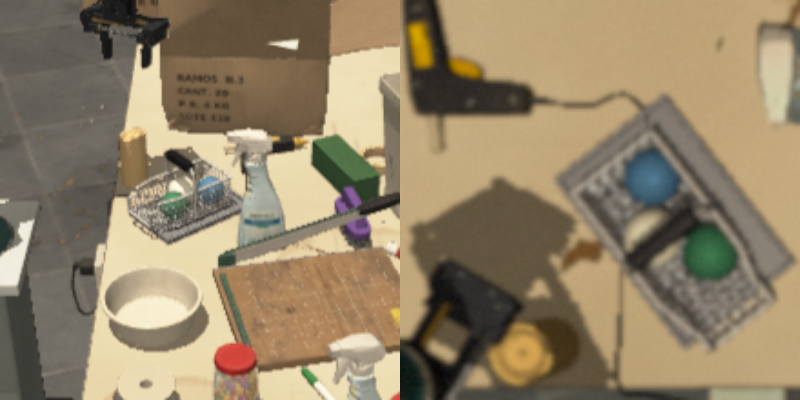

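The candle is upright on the patch and the basket hasn't moved. Next I'll grasp the bar.

```bash
python3 - <<'E'
from h import *
p,r=tool_from_bar(BAR,PHI,0,-1)
manip.move_pose(p+[0,0,.13],r)
manip.set_gripper(.06)
manip.move_linear(p,rate=.12)
s=manip.state();print(s['clock'],s['tool_pos'],s['contact_force'])
manip.set_gripper(0,force=20)
s=manip.state();print(s['clock'],s['gripper_width'],s['contact_force'],s['moment'])
manip.set_gripper(0,force=50)
cap('side','s5')
manip.move_linear(p+[0,0,.03],rate=.05)
s=manip.state();print(s['clock'],s['tool_pos'],s['gripper_width'],s['contact_force'],s['moment'])
cap('side','s6')
E
python3 - <<'E'
import cv2,numpy as np
a=cv2.imread('pics/s5.png')[140:280,220:360];b=cv2.imread('pics/s6.png')[140:280,220:360]
cv2.imwrite('pics/v6.png',np.hstack([cv2.resize(a,(400,400)),cv2.resize(b,(400,400))]))
E
```

```text
16.3833 [0.47025826 0.09159083 0.12082788] [-0.16043482  0.7943054  -0.87891619]
17.0667 0.019303718935143054 [ 1.62586466  1.68510599 -0.26523271] [ 0.14330897 -0.18043447  0.03793332]
18.0833 [0.4693417  0.09145921 0.14996262] 0.019574647015103606 [ 0.51127465 -0.43896338 -4.84098696] [-0.10371171  0.11605392  0.01046353]
```

View pics/v6.png

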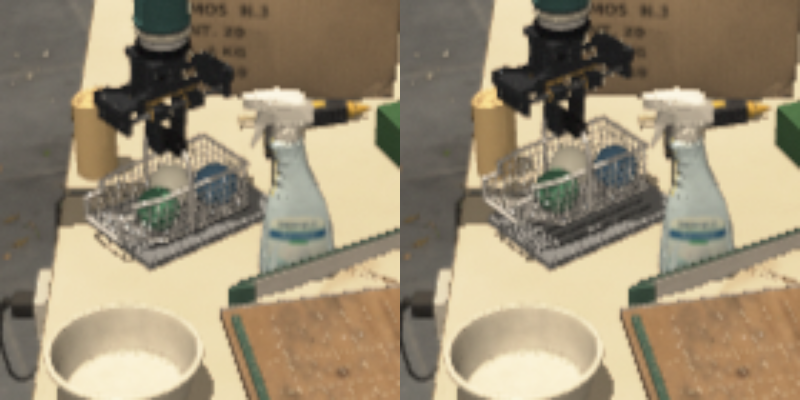

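```bash
cat >> h.py <<'E'
PP=-102.
DV=np.array([np.cos(np.radians(PP)),np.sin(np.radians(PP))])
def pour_pose(z,th,back=.045): return tool_from_spout([*(BOWL-back*DV),z],PP,th,-1)
E
python3 - <<'E'
from h import *
def go(bar,phi,rate): 
    p,r=tool_from_bar(bar,phi,0,-1); manip.move_linear(p,rate=rate,rot=r)
go([.4695,.0915,.29],PHI,.12)
go([.43,.10,.30],PP,.06)
p,r=pour_pose(.17,0)
bar=np.array([*(BOWL-.155*DV),.27]); print(bar)
go([.43,-.05,.29],PP,.15)
go(bar,PP,.12)
p,r=pour_pose(.125,0); manip.move_linear(p,rate=.08,rot=r)
s=manip.state();print(s['clock'],s['tool_pos'],p,s['gripper_width'])
cap('side','s7');cap('top','t7')
E
python3 - <<'E'
import cv2,numpy as np
a=cv2.imread('pics/s7.png')[140:320,200:380];b=cv2.imread('pics/t7.png')[200:340,260:400]
cv2.imwrite('pics/v7.png',np.hstack([cv2.resize(a,(400,400)),cv2.resize(b,(400,400))]))
E
```

```text
[ 0.45922631 -0.13138712  0.27      ]
22.9167 [ 0.45928118 -0.13140404  0.208878  ] [ 0.45922631 -0.13138712  0.209     ] 0.019622971984640025
```

View pics/v7.png

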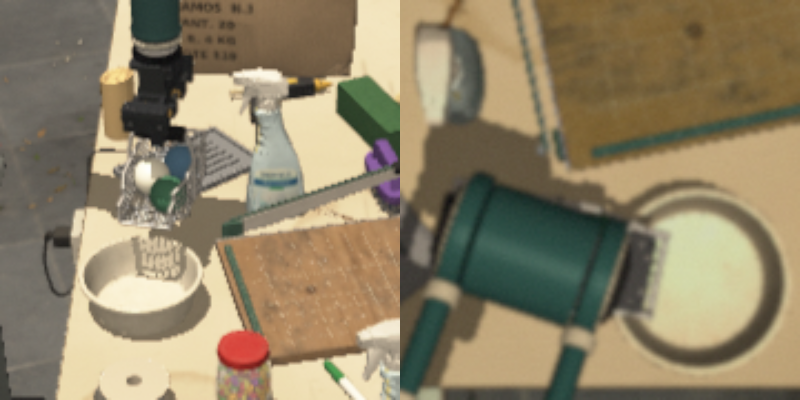

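The spout is over the bowl's near side and all three balls are still in the basket. I'll tilt slowly.

```bash
python3 - <<'E'
from h import *
for th,z in ((8,.118),(16,.10),(20,.095),(24,.095),(28,.095),(32,.095)):
    p,r=pour_pose(z,th); manip.move_linear(p,rate=.05,rot=r)
    s=manip.state();print(th,s['clock'],s['contact_force'])
manip.dwell(.3)
cap('side','s8');cap('top','t8')
E
python3 - <<'E'
import cv2,numpy as np
a=cv2.imread('pics/s8.png')[140:320,200:380];b=cv2.imread('pics/t8.png')[200:340,290:430]
cv2.imwrite('pics/v8.png',np.hstack([cv2.resize(a,(400,400)),cv2.resize(b,(400,400))]))
E
```

```text
8 23.4667 [-0.0740758   0.02799212 -5.56610552]
16 23.9333 [-0.36676671  0.04775373 -5.73131191]
20 24.2417 [ 0.55744893 -0.1951297  -4.99794557]
24 24.5833 [-0.70142867 -0.83775076 -5.16153993]
28 24.925 [ 0.10349419  0.20790664 -3.41531745]
32 25.2667 [ 0.04343058 -0.17574155 -4.44396634]
```

View pics/v8.png

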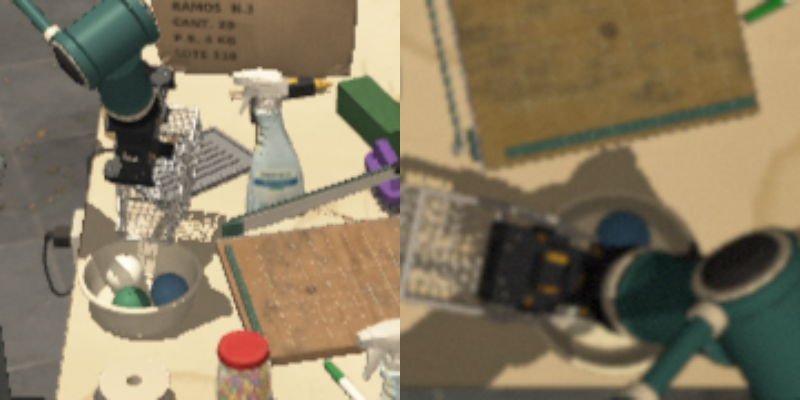

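All three balls (white, green, blue) are in the bowl. I'll raise the basket straight up, level it and carry it back.

```bash
python3 - <<'E'
from h import *
p,r=pour_pose(.18,32); manip.move_linear(p,rate=.1,rot=r)
p,r=pour_pose(.19,0,back=.06); manip.move_linear(p,rate=.12,rot=r)
def go(bar,phi,rate): 
    p,r=tool_from_bar(bar,phi,0,-1); manip.move_linear(p,rate=rate,rot=r)
go([.43,-.05,.30],PP,.15)
go([.43,.10,.30],PP,.15)
go([.4695,.0915,.29],PHI,.06)
go([.4695,.0915,.165],PHI,.15)
s=manip.state();print(s['clock'],s['gripper_width'],s['contact_force'],s['moment'])
cap('side','s9');cap('top','t9')
E
python3 - <<'E'
import cv2,numpy as np
a=cv2.imread('pics/s9.png')[160:300,215:355];b=cv2.imread('pics/t9.png')[200:340,260:400]
cv2.imwrite('pics/v9.png',np.hstack([cv2.resize(a,(400,400)),cv2.resize(b,(400,400))]))
E
```

```text
31.15 0.01934961701334922 [ 0.29245327  0.05120102 -3.4314229 ] [-0.08176029  0.04290283  0.02511846]
```

View pics/v9.png

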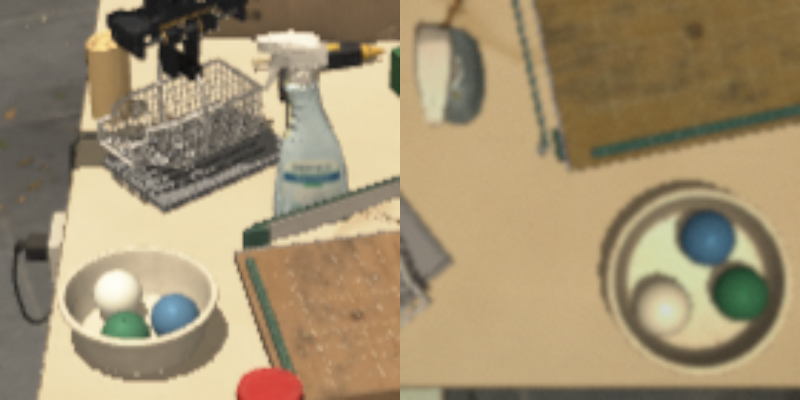

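```bash
python3 - <<'E'
from h import *
p,r=tool_from_bar(BAR,PHI,0,-1)
manip.move_linear(p+[0,0,.006],rate=.1,rot=r)
manip.move_linear(p+[0,0,-.0005],rate=.02,rot=r)
s=manip.state();print(s['clock'],s['tool_pos'],s['contact_force'],s['moment'])
manip.set_gripper(.05)
manip.move_linear(p+[0,0,.14],rate=.15)
manip.move_pose([.40,0.05,.42],down(0).as_rotvec())
manip.move_pose([.15,.37,.42],down(68).as_rotvec())
manip.dwell(.2)
print(manip.state()['clock'])
c=cap('side','s10');cap('top','t10')
E
python3 - <<'E'
import cv2,numpy as np
a=cv2.imread('pics/s10.png')[160:300,215:355];b=cv2.imread('pics/t10.png')[200:340,180:400]
cv2.imwrite('pics/v10.png',np.hstack([cv2.resize(a,(310,310)),cv2.resize(b,(487,310))]))
from h import *
W=cloud(load('t10'))
m=(W[...,2]>.12)&(W[...,2]<.17)&(np.hypot(W[...,0]-.47,W[...,1]-.09)<.05)
print('bar',m.sum(),np.nanmean(W[m],0),np.nanmedian(W[m],0))
S=cloud(load('s10'));k=(S[...,2]>.1)&(np.hypot(S[...,0]-.36,S[...,1]-.235)<.05);print('candle',np.nanmean(S[k],0),np.nanmax(S[k][:,2]))
W0=cloud(load('top0'))
for A in (W0,W): 
    k=(A[...,2]>.05)&(A[...,2]<.08)&(np.abs(np.hypot(A[...,0]-.427,A[...,1]+.283)-.093)<.008);print('rim',np.nanmean(A[k],0),k.sum())
E
```

```text
32.1083 [0.47026566 0.09166583 0.12023871] [0.08445954 0.47213283 1.46748346] [-0.00618749 -0.00712622  0.00044465]
36.2583
bar 233 [0.4691261  0.09037769 0.144344  ] [0.46821903 0.09021635 0.14550277]
candle [0.36009934 0.22232486 0.1154567 ] 0.13637272605529316
rim [ 0.42769975 -0.27948134  0.06361243] 713
rim [ 0.42627178 -0.28399811  0.06339188] 711
```

View pics/v10.png

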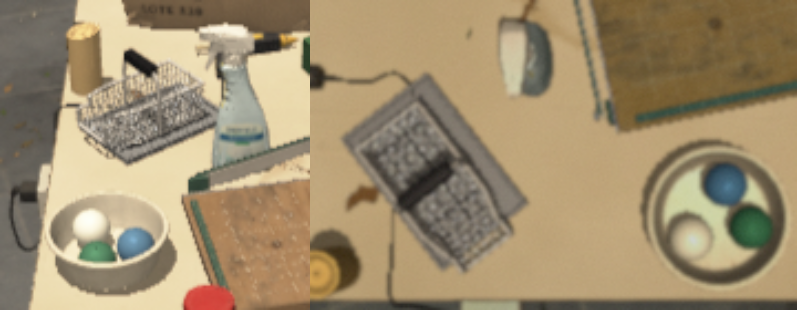

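View pics/t10.png

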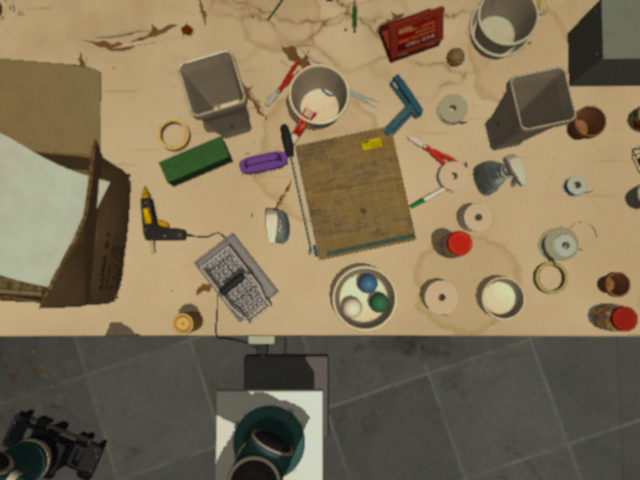

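Run:
```python
from h import *
c=load('t10')
for n,(x,y) in dict(blue=(725,184),green=(750,227),white=(690,238)).items():
    u,v=(x-310)/487*220+180, y/310*140+200; q=pz(c,u,v,.036); print(n,u,v,q,np.hypot(*(q[:2]-BOWL)),pd(c,u,v)[2])
order.close_job()
```

```text
blue 367.47433264887064 283.0967741935484 [ 0.4707806  -0.29488506  0.036     ] 0.045365131800194684 0.06652463601517389
green 378.7679671457905 302.51612903225805 [ 0.41299163 -0.32825909  0.036     ] 0.0473774177662922 0.057460801895303115
white 351.6632443531828 307.48387096774195 [ 0.39822551 -0.24732867  0.036     ] 0.04583028432567685 0.06827946716975597
the job is handed in; nothing more can be done
```

The job is done and handed in, at about 36 s on the robot's clock. No verdict came back.

- **Candle:** I lifted it out of the bowl and stood it on the clear patch at about (0.36, 0.235), roughly 0.5 m from the bowl. It looks upright in the last pictures, with its top at about 136 mm.
- **Pour:** I carried the basket by its bar and tipped it slowly to 32° over the bowl. All three balls are in the bowl. I had no live view during the pour; the stills before and after it show no ball going over a side wall or touching the gripper.
- **Basket:** It is back in the drip tray where it started, with the bar at about (0.469, 0.090). The bar reads the same height as at the start, so the basket sits flat.

My last checks put the balls 45 to 47 mm from the bowl's axis (limit 75 mm). They lie on the bowl's floor, with tops reading about 57 to 68 mm.

The bowl's rim centre read 4–5 mm different before and after. The candle was hiding part of the bowl in the first picture, so this is mostly a measuring difference, and well under the 40 mm limit. The mister, jar and spool look unmoved by eye, and the arm was clear of everything. No check failed.

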